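Fit the pump cover on its dowels and drop in the through-bolt

ROBOT

A 6-joint arm with a two-finger parallel gripper is mounted at the origin on the work surface. World frame = base frame: x ahead of the robot, y to its left, z up, the work surface at z = 0. Lengths are in mm, angles in rad, forces in N, time in s.
With the tool pointing down it reaches from about 350 to 875 mm from the base axis. Payload 4.2 kg.
Tool frame: the origin (TCP) lies between the finger pads; the fingertips stand 11 mm ahead of it and the grasp point (between the pads) lies 8 mm behind it; z points along the fingers, y is the direction in which the jaws open and shut (so a half turn about z gives the same grasp; the last joint's range is limited). The gripper opens to 85 mm and grips with 20 to 120 N. Pads are 22 mm wide; open, the fingers measure 114 mm over their backs; the gripper's body (76 mm by 85 mm) begins 54 mm behind the grasp point. The pads swing forward as they close: fully open they stand 13 mm farther back than shut.
Start: joints at [-1.003, 0.385, 0.008, 0, -1.194, -0.259], TCP at [189.963, -595.41, 242.312] pointing down, gripper open.
Joint ranges: [-3.14, 3.14], [-1.21, 2.06], [-1.07, 1.41], [-3.16, 2.05], [-2.99, -0.16], [-3.1, 3.1]. Speed limits (rad/s): [2.79, 2.79, 3.14, 3.14, 3.14, 3.14].

INTERFACE

Orientations are given as a unit quaternion [x, y, z, w].
In Python, from bench import * gives the robot as it stands.
- The arm moves only by the tool servo_tool, never from a script. Its argument "rows" is a list of rows, each a list of 7 numbers: the opening, from 0 (shut) to 1 (fully open), then the shift along the tool's x, y, z in cm, then the turn, a rotation vector about the tool's x, y, z in degrees. A call has 1 to 12 rows; each row shifts and turns the commanded pose from where the row before left it, along the tool's axes as they then stand; what a row does not reach is not made up. A row lasts 1/10 s, in which the tool goes at most 50 mm and 8.59 degrees, less where a joint would pass 70% of its speed; a pose out of reach is approached as far as the arm can. A call is refused whole if a number of a shift passes 5 or a number of a turn 8.59, either way. A call with a gripper value outside its range is refused whole. The fingers move at their own pace and stop on an object; the grip force is fixed at half the most. Time passes only in rows, so rows that do not move let the fingers close. It gives the time, the measured TCP pose, the force and the opening at its end, in the units of the state.
- read_state(): the state, without advancing time (a new reading comes with each control period).
- get_image(name): name is "side" or "top"; returns a dict with "image" (420x560x3 uint8, red, green, blue), "mtx" (3x3 intrinsics, pixels), "k1" (the pictures are not rectified: a ray, as slopes to the right and down, at radius r is drawn at 1 + k1 r^2 times it, then the intrinsics apply), "extrinsics" (4x4, takes a point from camera to world coordinates). Camera axes: x right, y up, looking along -z (the intrinsics and any distortion apply to the point x, -y, -z); pixel columns grow to the right and rows downward; lengths in mm; the calibration is good to about 2 mm. A picture is of the moment at which its call begins. There is no depth.
- job_done(): hands the job in, once; it reports no verdict.
The state is a dict: "clock": time; "joints": joint angles; "joint_vel": joint speeds; "joint_efforts": joint torques, N m; "position": TCP position; "ee_rot": TCP orientation; "contact_force": force on the tool from outside, world axes, zero at the start; "wrist_torque": the same for the moment, N m; "gripper_width": finger opening in mm.
Only numpy, scipy, OpenCV 4.12 (cv2) and the standard library are available. Lean on these libraries where they do the work, as an engineer would, in place of code of your own. Each camera call takes 0.05 s, during which the arm holds its last target. There are 200 camera calls.

TASK

Fit the loose aluminium cover squarely onto the grey pump body, over its two dowels and fully home, with the cover's ear over the body's ear. Then take the longest of the three bolts out of the rack and put it head up through the ear until its head sits down on the cover. Leave the two short bolts in the rack, and do not shove or knock over the impact driver or the cartons.

Things in the scene. Friction and masses are not known exactly. Their poses are not given: they have to be found in the camera images.
- pump_body: grey pump body fixed to the bench: block 120 (x) x 90 (y) x 66 mm high, flat top, with a 44 x 44 mm ear of the same height on +x (spans x -60 to +104 mm). Two 12 mm dowels on top, off-centre so that the cover fits one way round only; 16 mm vertical through hole in the ear. Feet 12 mm high stick out to y = +-59 mm. Origin: centre of the block's underside; x towards the ear, z up
- body_bolt_hole (a point): centre of the mouth of the bolt hole in the pump body's ear, at (+82, 0, +66) mm in the pump body's frame; hole 16 mm diameter, straight through
- dowel_a (a point): tip of the steel dowel farther from the ear, at (-46, -30, +90) mm in the pump body's frame; 12 mm diameter, stands 24 mm above the top, its last 6 mm domed
- dowel_b (a point): tip of the dowel nearer the ear, same size and shape, at (+44, +18, +90) mm in the pump body's frame
- cover: loose aluminium cover, about 0.55 kg, lying right way up on the bench: plate 120 (x) x 90 (y) x 12 mm, 44 x 44 mm ear on +x (spans x -60 to +104 mm), 14 mm dowel holes at x,y = (-46,-30) and (+44,+18) mm, 15 mm hole in the ear. Neck on top for gripping. Origin: centre of the plate's underside; x towards the ear, z up. Seated, its frame matches the pump body's, 66 mm higher
- cover_bolt_hole (a point): centre of the top mouth of the 15 mm through hole in the cover's ear, at (+82, 0, +12) mm in the cover's frame
- cover_neck (a point): centre of the top of the solid rectangular neck on the cover, at (0, 0, +52) mm in the cover's frame; the neck is 56 (x) x 34 (y) mm and 40 mm tall, from the plate's top up; grip it across its 34 mm. Low webs at its two ends and bumps at two corners of the plate, under 10 mm high, are only for show
- rack: plywood bolt rack fixed to the bench, 60 (x) x 165 (y) x 40 mm high, with three holes 14 mm in diameter, 30 mm deep (floor 10 mm above the bench), in a row at y = -55, 0 and +55 mm. The three bolts stand in them, in any order. Origin: centre of its underside; z up
- long_bolt: longest bolt, plain steel, about 0.16 kg, standing head up in the rack: shank 12 mm diameter x 72 mm, last 6 mm of the foot rounded to a 7 mm flat; hex head 22 mm across flats x 34 mm tall (106 mm in all), 82 to 116 mm above the bench. Origin: centre of its foot; z up the shank; flats of the head face +-y and every 60 degrees. Home, its foot is 6 mm above the bench
- short_bolt1: plain steel hex bolt, 22 mm shorter than the long one: shank 12 mm diameter x 50 mm, head 22 mm across flats x 34 mm; stands head up in the rack, head 60 to 94 mm above the bench. Bystander, too short for the job; stays in the rack. Origin: centre of its foot; z up along the shank
- short_bolt2: plain steel hex bolt, 22 mm shorter than the long one: shank 12 mm diameter x 50 mm, head 22 mm across flats x 34 mm; stands head up in the rack, head 60 to 94 mm above the bench. Bystander, too short for the job; stays in the rack. Origin: centre of its foot; z up along the shank
- impact_driver: red and black cordless impact driver standing on its battery (110 (x) x 80 (y) mm), about 190 mm tall, nose reaching 110 mm towards its -x; loose bystander. Origin: centre of its underside; z up
- cartons: two stacked cardboard part boxes, 110 (x) x 85 (y) x 105 mm high together, moving as one; loose bystander. Origin: centre of the underside; z up
Things that resemble listed ones, but are neither listed nor needed, are in the scene too. Of the things shaped like the cover, the aluminium one is meant. What is shaped like the long_bolt but blue or red is not meant.

How it is judged (in metres and radians):
On the way:
1. the cover is fully home over the dowels, before the bolt goes in (z of cover in the frame of pump_body below 0.0685 m and angle between cover's own z axis and vertical below 0.03 rad and horizontal distance between cover_bolt_hole and body_bolt_hole below 0.005 m and horizontal distance between cover and pump_body below 0.004 m and horizontal distance between long_bolt and body_bolt_hole above 0.03 m), for 0.2 s.
At the end, for the whole second after the job is handed in: Cover flat on the pump body over both dowels (within 2.5 mm of full depth, 0.03 rad of level, 4 mm at the centres, 5 mm at the ear holes); long bolt head up through the ear (within 3 mm of full depth, 6 mm of the hole centre, 0.08 rad of upright); both at rest (z of cover in the frame of pump_body below 0.0685 m and angle between cover's own z axis and vertical below 0.03 rad and horizontal distance between cover_bolt_hole and body_bolt_hole below 0.005 m and horizontal distance between cover and pump_body below 0.004 m and z of long_bolt in the frame of pump_body below 0.009 m and horizontal distance between long_bolt and body_bolt_hole below 0.006 m and angle between long_bolt's own z axis and vertical below 0.08 rad and linear speed of each of cover, long_bolt below 0.015 m/s); the robot touches nothing.
It fails at once if the impact driver is shoved or knocked over (distance of impact_driver from where it was at the start of the episode above 0.03 m or angle between impact_driver's own z axis and vertical above 0.35 rad).
It fails at once if the carton stack is shoved or knocked over (distance of cartons from where it was at the start of the episode above 0.03 m or angle between cartons's own z axis and vertical above 0.35 rad).
It fails at once if the first short bolt is shoved or knocked over (distance of short_bolt1 from where it was at the start of the episode above 0.03 m or angle between short_bolt1's own z axis and vertical above 0.35 rad).
It fails at once if the second short bolt is shoved or knocked over (distance of short_bolt2 from where it was at the start of the episode above 0.03 m or angle between short_bolt2's own z axis and vertical above 0.35 rad).
It also fails if it takes over 67 s, if anything falls off the work surface, if the arm or the gripper's body presses on something with over 40 N, if the wrist force passes 120 N, or if a joint passes its speed limit or range.

## Working session

There is one attempt and no reset: what is moved stays moved. The work goes in short steps, Python scripts to look and compute and a tool call to move; the robot and the scene stay as the last step left them, time stands still between calls to the robot, and variables do not carry over. Pictures are saved under pics/ and viewed, about 8 in all and at most 12, crops included, and the job is handed in when it is done.

Besides the shell and the picture viewer there is one more tool, called after "Call:" as name([rows], argument=value, ...), one row to a line, values as JSON. servo_tool: Moves the arm, as the interface text tells. Its arguments: {"type":"object","properties":{"rows":{"type":"array","items":{"type":"array","items":{"type":"number"}}}},"required":["rows"]}

```bash
mkdir -p pics; cat > h.py <<'E'
from bench import *
import numpy as np, cv2
def snap(n,f=None):
    d=get_image(n)
    if f: cv2.imwrite('pics/'+f,cv2.cvtColor(d['image'],cv2.COLOR_RGB2BGR))
    return d
def ray(d,uv):
    K=np.array(d['mtx'],float); E=np.array(d['extrinsics'],float)
    p=cv2.undistortPoints(np.array([[uv]],float),K,np.array([d['k1'],0,0,0.]))[0,0]
    return E[:3,3],E[:3,:3]@np.array([p[0],-p[1],-1])
def onz(d,uv,z):
    o,r=ray(d,uv); return o+r*(z-o[2])/r[2]
def proj(d,P):
    K=np.array(d['mtx'],float); E=np.array(d['extrinsics'],float)
    c=E[:3,:3].T@(np.array(P,float)-E[:3,3]); c=np.array([c[0],-c[1],-c[2]])
    return cv2.projectPoints(c[None],np.zeros(3),np.zeros(3),K,np.array([d['k1'],0,0,0.]))[0][0,0]
E
python3 - <<'E'
from h import *
for n in('top','side'):
    d=snap(n,n+'0.png'); print(n,d['mtx'],d['k1'],np.round(d['extrinsics'],3))
print(read_state())
E
```

```text
top [[477.6124043    0.         272.40584447]
 [  0.         477.6124043  214.94712015]
 [  0.           0.           1.        ]] -0.14602521850449074 [[-2.300000e-02  9.890000e-01 -1.440000e-01  3.036930e+02]
 [-1.000000e+00 -2.300000e-02 -0.000000e+00  2.867000e+01]
 [-4.000000e-03  1.440000e-01  9.900000e-01  1.513984e+03]
 [ 0.000000e+00  0.000000e+00  0.000000e+00  1.000000e+00]]
side [[516.55547574   0.         276.10340333]
 [  0.         516.55547574 211.4208044 ]
 [  0.           0.           1.        ]] -0.13906416126561175 [[ 9.770000e-01  1.180000e-01 -1.780000e-01  2.703720e+02]
 [-2.130000e-01  4.900000e-01 -8.450000e-01 -1.000482e+03]
 [-1.200000e-02  8.640000e-01  5.040000e-01  7.101710e+02]
 [ 0.000000e+00  0.000000e+00  0.000000e+00  1.000000e+00]]
{'clock': 0.1, 'joints': array([-1.00337035e+00,  3.85466394e-01,  6.76876601e-03, -4.28888039e-04,
       -1.19398968e+00, -2.58595973e-01]), 'joint_vel': array([ 0.00016508, -0.00328666,  0.00383444,  0.00259038,  0.0008156 ,
        0.00057866]), 'joint_efforts': array([-9.62870799e-04, -3.93318808e+01,  1.88928705e+01,  4.19798523e+00,
       -2.63591952e-03,  4.33216215e-06]), 'position': array([ 189.82942536, -594.95492976,  241.34231749]), 'ee_rot': array([-1.53723864e-01,  9.88113374e-01,  9.45994702e-04, -1.96926283e-04]), 'contact_force': array([ 0.02864505, -0.44091899,  0.37963371]), 'wrist_torque': array([ 0.01051842,  0.02758706, -0.02131641]), 'gripper_width': 85.63275034624934}
```

View pics/top0.png

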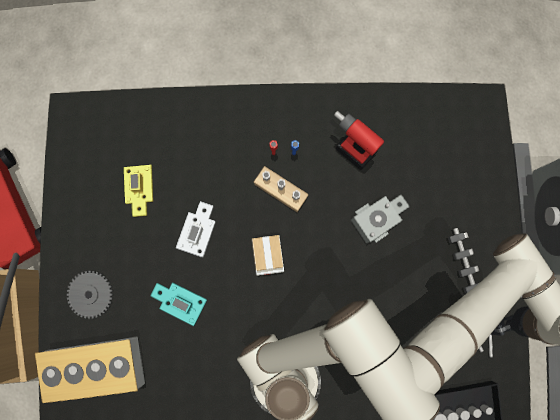

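View pics/side0.png

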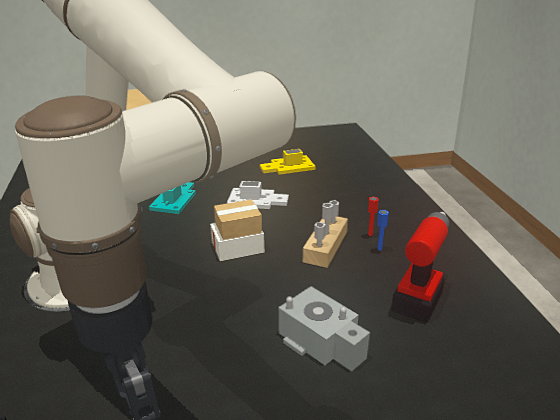

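The top view shows three covers: yellow at (138,187), grey-white at (196,230) and teal at (180,303). The grey-white one is the aluminium cover. The rack is at (281,188) with three grey bolts, and the red (273,145) and blue (295,145) bolts standing apart are decoys. The pump body is at (378,218). Next I'll check close crops.

```bash
python3 - <<'E'
import cv2,numpy as np
t=cv2.imread('pics/top0.png'); s=cv2.imread('pics/side0.png')
def c(i,x,y,w,h,k): return cv2.resize(i[y:y+h,x:x+w],None,fx=k,fy=k,interpolation=cv2.INTER_CUBIC)
a=np.hstack([c(t,165,195,66,66,6),c(t,345,185,66,66,6)])
b=np.hstack([c(t,248,158,66,34*66//66+20,6)[:200*2],c(s,296,190,66,54*1,6)[:324]])
h=min(b.shape[0],204*2)
cv2.imwrite('pics/crop1.png',np.vstack([a[:396],b])[:,:800])
print(np.vstack([a,b]).shape)
im=np.vstack([a,b]); cv2.imwrite('pics/crop1.png',cv2.resize(im,None,fx=600/im.shape[0]*.99,fy=600/im.shape[0]*.99))
E
```

```text
(720, 792, 3)
```

View pics/crop1.png

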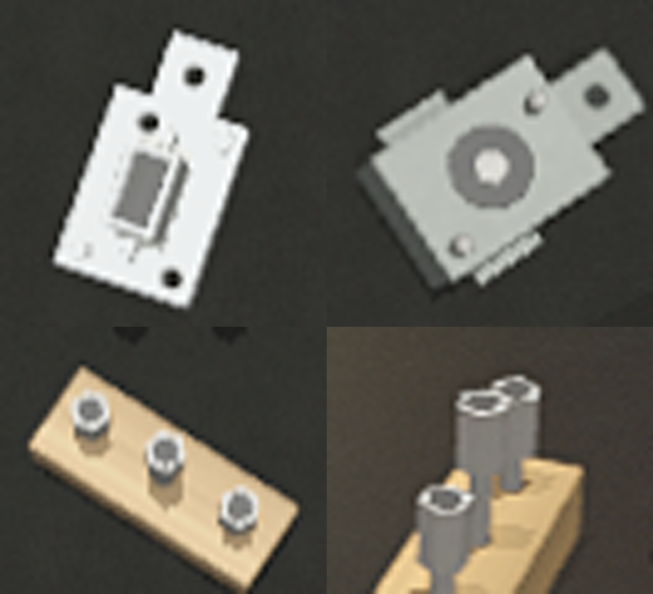

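```bash
cat >> h.py <<'E'
def blob(g,uv,r=5,dark=True):
    "sub-pixel centroid of a dark/bright spot in an upscaled window"
    x,y=np.array(uv)-r; M=np.float32([[8,0,-8*x],[0,8,-8*y]])
    w=cv2.warpAffine(g,M,(16*r,16*r),flags=cv2.INTER_CUBIC)
    t,b=cv2.threshold(w,0,255,(cv2.THRESH_BINARY_INV if dark else cv2.THRESH_BINARY)+cv2.THRESH_OTSU)
    n,l,s,c=cv2.connectedComponentsWithStats(b)
    i=1+np.argmin(np.hypot(*(c[1:]-8*r).T)+1e3*(s[1:,4]<60))
    return c[i]/8+[x,y], s[i,4]/64
def tri(*rs):
    A=np.zeros((3,3));b=np.zeros(3)
    for o,r in rs:
        r=r/np.linalg.norm(r);P=np.eye(3)-np.outer(r,r);A+=P;b+=P@o
    return np.linalg.solve(A,b)
E
python3 - <<'E'
from h import *
d=snap('top');s=snap('side');g=cv2.cvtColor(d['image'],7)
h={}
for n,uv in dict(ear=(204.4,210.3),b=(195.1,219.6),a=(199.7,251.2)).items():
    c,a=blob(g,uv,4); h[n]=onz(d,c,11)[:2]; print('cover',n,c.round(2),a,h[n].round(1))
print('dists ear-b,ear-a,a-b',[round(float(np.linalg.norm(h[i]-h[j])),1) for i,j in(('ear','b'),('ear','a'),('a','b'))],'expect 42.0 131.5 102')
c,a=blob(g,(399.6,204.4),4);e=onz(d,c,65);print('body ear',c,a,e.round(1))
for uv in((387.5,205.2),(372.3,234.5)):
    c,a=blob(g,uv,4,False);print('dowel',c,a,onz(d,c,90).round(1))
c,a=blob(g,(378.2,218.7),5,False);print('ring',c,a,onz(d,c,66).round(1))
# bolts: top crop (90,410),(164,452),(239,508); side heads
T=[(248+u/4.95,158+(v-327)/4.95) for u,v in((90,410),(164,452),(239,508))]
S=[(296+(u-327)/4.95,190+(v-327)/4.95) for u,v in((446,500),(484,403),(516,391))]
for i,t in enumerate(T):
    for j,q in enumerate(S):
        p=tri(ray(d,t),ray(s,q));print(i,j,p.round(1),'resid',np.round(np.linalg.norm(proj(d,p)-t),1))
E
```

```text
cover ear [203.83 209.96] 12.84375 [543.6 248.1]
cover b [194.65 219.35] 11.921875 [514.  277.7]
cover a [199.24 250.87] 12.5 [413.1 263.2]
dists ear-b,ear-a,a-b [41.8, 131.4, 101.9] expect 42.0 131.5 102
body ear [399.11020623 204.00195707] 18.5625 [ 539.6 -364.9   65. ]
dowel [387.68985781 205.02439785] 53.84375 [ 533.2 -322.4   90. ]
dowel [372.45454944 234.24992686] 53.40625 [ 445.  -270.7   90. ]
ring [377.83943614 218.18171422] 34.5 [ 496.7 -295.1   66. ]
0 0 [626.2  49.7  32.8] resid 7.0
0 1 [628.5  46.9  86.6] resid 2.5
0 2 [635.8  45.3  91.3] resid 0.3
1 0 [601.2   2.2  62.2] resid 4.0
1 1 [604.    0.8 113.2] resid 0.4
1 2 [610.9  -0.9 118. ] resid 3.1
2 0 [572.6 -44.7  91.2] resid 0.4
2 1 [575.9 -44.9 139.6] resid 4.7
2 2 [582.4 -46.6 144.5] resid 7.3
```

Matching the views, the middle rack bolt is the long one: its head top comes out at about 113 mm, against about 91 mm for the other two. It stands at roughly (604, 1).

The cover fits at origin (466,276), yaw −19.8°, and its hole spacings match to within 0.2 mm. The body is at (497,−295), yaw −58.4°. I'll go above the cover.

Call:
servo_tool([
  [1,-3.87,2.91,0,0,0,0],
  [1,-3.87,2.91,0,0,0,0],
  [1,-3.87,2.91,0,0,0,0],
  [1,-3.87,2.91,0,0,0,0],
  [1,-3.87,2.91,0,0,0,0],
  [1,-3.87,2.91,0,0,0,0],
  [1,-3.87,2.91,0,0,0,0],
  [1,-3.87,2.91,0,0,0,0],
  [1,-3.87,2.91,0,0,0,0],
  [1,-3.87,2.91,0,0,0,0],
])

```text
clock: 1.2
position: [470.9, -198.7, 242.5]
ee_rot: [-0.154, 0.988, -0.0, 0.0]
contact_force: [0.9, -1.1, -0.1]
gripper_width: 85.7
```

Call:
servo_tool([
  [1,-1.41,4.55,0,0,0,0],
  [1,-1.41,4.55,0,0,0,0],
  [1,-1.41,4.55,0,0,0,0],
  [1,-1.41,4.55,0,0,0,0],
  [1,-1.41,4.55,0,0,0,0],
  [1,-1.41,4.55,0,0,0,0],
  [1,-1.41,4.55,0,0,0,0],
  [1,-1.41,4.55,0,0,0,0],
  [1,-1.41,4.55,0,0,0,0],
  [1,-1.41,4.55,0,0,0,0],
])

```text
clock: 2.2
position: [465.7, 277.7, 242.4]
ee_rot: [-0.154, 0.988, 0.0, 0.0]
contact_force: [0.6, -0.5, -0.3]
gripper_width: 85.5
```

Call:
servo_tool([
  [1,0,0,0,0,0,7.5],
  [1,0,0,0,0,0,7.5],
  [1,0,0,0,0,0,7.5],
  [1,0,0,0,0,0,7.5],
  [1,0,0,0,0,0,7.5],
  [1,0,0,0,0,0,0],
  [1,0,0,0,0,0,0],
])

```text
clock: 2.9
position: [466.2, 275.7, 242.2]
ee_rot: [0.171, 0.985, -0.0, -0.0]
contact_force: [0.0, -0.3, 0.2]
gripper_width: 85.4
```

Call:
servo_tool([
  [1,0,0,4,0,0,0],
  [1,0,0,4,0,0,0],
  [1,0,0,4,0,0,0],
  [1,0,0,3.5,0,0,0],
  [1,0,0,2.5,0,0,0],
  [1,0,0,1.7,0,0,0],
  [1,0,0,1.7,0,0,0],
  [1,0,0,0,0,0,0],
])

```text
clock: 3.7
position: [465.1, 274.6, 26.1]
ee_rot: [0.171, 0.985, -0.002, -0.002]
contact_force: [-0.7, 0.0, -0.3]
gripper_width: 85.1
```

Call:
servo_tool([
  [0,0,0,0,0,0,0],
  [0,0,0,0,0,0,0],
  [0,0,0,0,0,0,0],
  [0,0,0,0,0,0,0],
  [0,0,0,0,0,0,0],
  [0,0,0,0,0,0,0],
  [0,0,0,0,0,0,0],
  [0,0,0,0,0,0,0],
  [0,0,0,0,0,0,0],
  [0,0,0,0,0,0,0],
])

```text
clock: 4.7
position: [466.3, 275.6, 29.5]
ee_rot: [0.172, 0.985, 0.0, 0.0]
contact_force: [-2.4, -1.4, 6.2]
gripper_width: 33.2
```

Call:
servo_tool([
  [0,0,0,-1,0,0,0],
  [0,0,0,-3,0,0,0],
  [0,0,0,-3.5,0,0,0],
  [0,0,0,-3.5,0,0,0],
  [0,0,0,-3.5,0,0,0],
  [0,0,0,-3.5,0,0,0],
  [0,0,0,-2.0,0,0,0],
  [0,0,0,0,0,0,0],
  [0,0,0,0,0,0,0],
])

```text
clock: 5.6
position: [464.9, 275.1, 226.7]
ee_rot: [0.172, 0.985, -0.001, -0.002]
contact_force: [-0.4, 0.2, -7.2]
gripper_width: 33.3
```

```bash
python3 - <<'E'
from h import *
d=snap('top');s=snap('side');st=read_state();print(st['position'],st['contact_force'],st['gripper_width'])
a=cv2.resize(d['image'][180:280,150:420],None,fx=2.9,fy=2.9,interpolation=2)
b1=cv2.resize(s['image'][270:390,260:390],None,fx=2.5,fy=2.5,interpolation=2)
b2=cv2.resize(s['image'][100:220,170:380],None,fx=2.3,fy=2.3,interpolation=2)
H=300;b=np.zeros((H,a.shape[1],3),np.uint8)
b[:300,:325]=b1;w=min(b2.shape[1],a.shape[1]-325);b[:276,325:325+w]=b2[:,:w]
cv2.imwrite('pics/c2.png',np.vstack([a,b])[:,:,::-1])
E
```

```text
[464.83849392 274.7603819  225.68502992] [-0.67619997  0.05604327 -7.11881959] 33.005606580645264
```

View pics/c2.png

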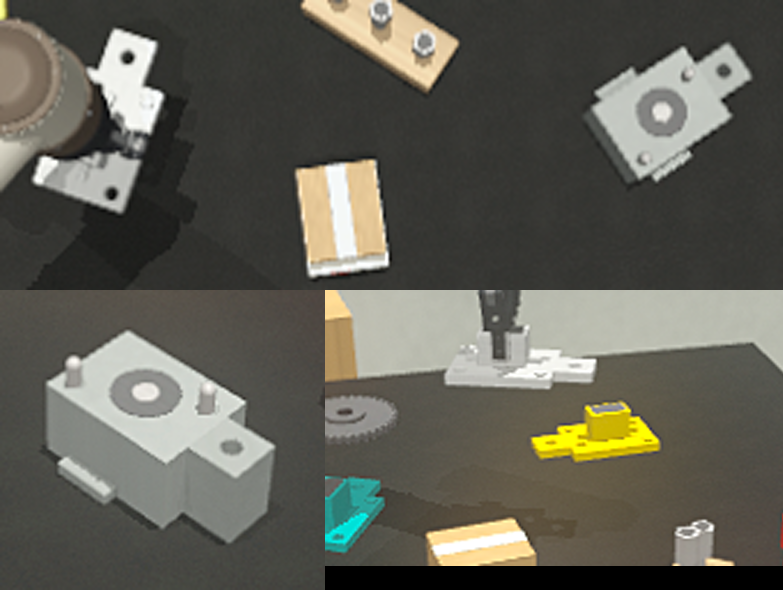

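```bash
python3 - <<'E'
from h import *
for n,box,ring0,ear0 in(('top',0,(377.8,218.2),(399.1,204)),('side',0,(318,311),(352,332.5))):
    d=snap(n);g=cv2.cvtColor(d['image'],7)
    c,a=blob(g,ring0,5 if n=='top' else 7,False);print(n,'ringctr',c.round(2),a,onz(d,c,66).round(1))
    # outer ring: dark mask -> ellipse
    r=14 if n=='top' else 20
    x,y=np.int32(ring0)-r; w=cv2.resize(g[y:y+2*r,x:x+2*r],None,fx=8,fy=8,interpolation=2)
    b=(w<cv2.threshold(w[2*r:14*r,2*r:14*r],0,255,8)[0]).astype('u1')
    cs,_=cv2.findContours(b,0,1)
    for k in cs:
        if cv2.contourArea(k)>64*50 and cv2.pointPolygonTest(k,(8.*r,8.*r),False)>0:
            e=cv2.fitEllipse(k);p=(np.array(e[0])+.5)/8-.5+[x,y];print('  outer',p.round(2),np.round(np.array(e[1])/8,1),onz(d,p,66).round(1))
    c,a=blob(g,ear0,4 if n=='top' else 5);print('  ear',c.round(2),a,onz(d,c,66).round(1),onz(d,c,60).round(1))
    if n=='side':
        for uv in((289,298),(343,308)):print(cv2.resize(g[uv[1]-6:uv[1]+6,uv[0]-6:uv[0]+6],None,fx=1,fy=1))
E
```

```text
top ringctr [377.82 218.19] 34.65625 [ 496.7 -295.    66. ]
  outer [377.74 218.31] [16.9 17.6] [ 496.3 -294.8   66. ]
  ear [399.12 204.  ] 18.40625 [ 539.5 -364.6   66. ] [ 540.4 -366.2   60. ]
side ringctr [317.83 310.3 ] 63.546875 [ 496.2 -296.1   66. ]
  outer [317.8  310.89] [19.3 28.9] [ 495.7 -297.7   66. ]
  ear [352.21 332.5 ] 44.0 [ 539.  -367.8   66. ] [ 541.5 -361.9   60. ]
[[ 80  79  79  78  79  80  81  80  80  80  78  83]
 [ 80  79  79  79  79  82  79  82  80  80  81  80]
 [ 77  81  78  80  80  79  78  80  80  81  82  79]
 [ 79  79  80  79  76  70  68  70  76  77  77  71]
 [ 79  80  78  72  90 136 158 142  95  66  66  90]
 [ 80  77  73  89 166 220 233 223 173 104 145 179]
 [ 81  79  69 136 212 240 250 247 215 179 205 217]
 [ 78  78  71 158 211 224 236 234 213 200 209 211]
 [ 80  78  73 134 184 200 208 207 188 176 198 210]
 [ 73  73  72 117 157 169 174 175 158 168 202 210]
 [ 71  79 110 138 149 151 151 152 146 169 203 210]
 [ 93 159 188 169 147 152 155 156 149 171 204 211]]
[[205 131  72  72  78  80  84  83  81  83  82  81]
 [220 209 182 120  73  73  81  84  84  84  83  83]
 [213 217 216 213 158  79  68  77  80  82  82  82]
 [211 213 215 221 215 185 116  72  70  78  79  83]
 [212 211 212 215 219 199 203 186 115  69  74  80]
 [212 212 213 195 211 226 233 224 200 151  71  71]
 [212 214 216 194 217 236 254 235 223 220 188 107]
 [212 214 198 185 211 229 246 231 214 203 219 220]
 [210 215 197 168 195 213 226 218 199 176 216 219]
 [212 214 201 145 166 184 195 192 163 193 215 213]
 [213 217 183 141 149 155 156 157 144 196 215 213]
 [213 219 180 145 149 154 155 154 142 194 215 213]]
```

Call:
servo_tool([
  [0,0,0,0,0,0,7.72],
  [0,0,0,0,0,0,7.72],
  [0,0,0,0,0,0,7.72],
  [0,0,0,0,0,0,7.72],
  [0,0,0,0,0,0,7.72],
  [0,0,0,0,0,0,0],
  [0,0,0,0,0,0,0],
])

```text
clock: 6.5
position: [508.0, 223.1, 219.9]
ee_rot: [0.444, 0.895, 0.02, -0.045]
contact_force: [-1.0, 0.5, -6.0]
gripper_width: 33.5
```

Call:
servo_tool([
  [0,-2,-1.1,0,0,0,0],
  [0,-3.2,-1.75,0,0,0,0],
  [0,-3.2,-1.75,0,0,0,0],
  [0,-3.2,-1.75,0,0,0,0],
  [0,-3.2,-1.75,0,0,0,0],
  [0,-3.2,-1.75,0,0,0,0],
  [0,-3.2,-1.75,0,0,0,0],
  [0,-3.2,-1.75,0,0,0,0],
])

```text
clock: 7.3
position: [549.1, -50.2, 196.9]
ee_rot: [0.442, 0.896, 0.021, -0.045]
contact_force: [0.6, 0.1, -6.2]
gripper_width: 33.3
```

Call:
servo_tool([
  [0,-3.2,-1.75,0,0,0,0],
  [0,-3.2,-1.75,0,0,0,0],
  [0,-3.2,-1.75,0,0,0,0],
  [0,-3.2,-1.75,0,0,0,0],
  [0,-3.2,-1.75,0,0,0,0],
  [0,-3.2,-1.75,0,0,0,0],
  [0,-3.2,-1.75,0,0,0,0],
  [0,-3,-1.5,0,0,0,0],
  [0,0,0,0,0,0,0],
  [0,0,0,0,0,0,0],
])

```text
clock: 8.3
position: [593.1, -333.7, 170.6]
ee_rot: [0.443, 0.895, 0.022, -0.046]
contact_force: [0.4, 0.2, -5.5]
gripper_width: 33.3
```

The turn stalled and left the tool tilted, so I'll check the joints.

```bash
python3 - <<'E'
from h import *
from scipy.spatial.transform import Rotation as R
st=read_state();print(st['joints'].round(3),st['position'].round(1),st['contact_force'].round(1));print(R.from_quat(st['ee_rot']).as_matrix().round(4))
d=snap('top');print(snap('side','s3.png')['k1'])
E
```

```text
[-0.301  0.575  0.16  -0.06  -1.24  -2.167] [ 593.1 -333.7  170.6] [ 0.4  0.2 -5.5]
[[-0.6035  0.7948 -0.0629]
 [ 0.7909  0.6068  0.0793]
 [ 0.1012 -0.0019 -0.9949]]
-0.13906416126561175
```

View pics/s3.png

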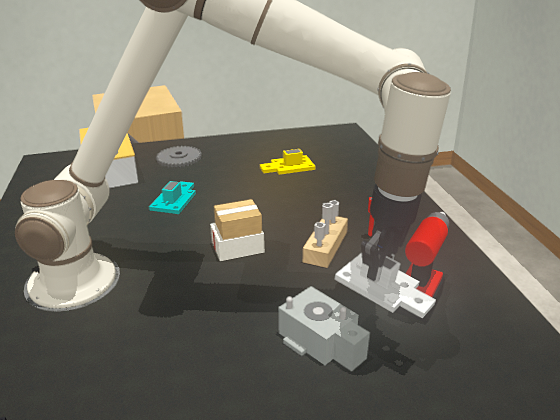

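Joint 6 hit its limit (−3.1) during that turn. It's clear now, so I can level the tool and come back.

```bash
cat >> h.py <<'E'
from scipy.spatial.transform import Rotation as R
def plan(pos,yawy):
    "rotvec (deg, tool axes) to level with tool y at yawy deg; then shift cm in levelled tool axes; and in present axes"
    st=read_state();A=R.from_quat(st['ee_rot']);c,s=np.cos(np.radians(yawy)),np.sin(np.radians(yawy))
    D=R.from_matrix(np.array([[-s,c,0],[c,s,0],[0,0,-1.]]))
    v=np.array(pos)-st['position']
    print('pos',st['position'].round(1),'F',st['contact_force'].round(1),'M',st['wrist_torque'].round(2),'w',round(st['gripper_width'],1),'q6',st['joints'][5].round(2))
    print('turn',np.degrees((A.inv()*D).as_rotvec()).round(2),'shift after',(D.inv().apply(v)/10).round(2),'shift now',(A.inv().apply(v)/10).round(2))
E
python3 -c "
from h import *
plan((496.5,-295.5,215),31.6)"
```

```text
pos [ 593.3 -332.8  171.6] F [-0.1  0.6 -6.1] M [-0.25 -0.22  0.01] w 33.7 q6 -2.17
turn [-0.36 -5.74  5.85] shift after [ 8.25 -6.29 -4.34] shift now [ 9.23 -5.42 -3.42]
```

Call:
servo_tool([
  [0,0,0,-2,0,0,0],
  [0,0,0,-2,0,0,0],
  [0,0,0,0,-0.18,-2.87,2.92],
  [0,0,0,0,-0.18,-2.87,2.92],
  [0,2.05,-1.57,0,0,0,0],
  [0,2.05,-1.57,0,0,0,0],
  [0,2.05,-1.57,0,0,0,0],
  [0,2.05,-1.57,0,0,0,0],
  [0,0,0,0,0,0,0],
  [0,0,0,0,0,0,0],
])

```text
clock: 9.4
position: [499.3, -299.1, 213.1]
ee_rot: [0.488, 0.873, 0.0, 0.002]
contact_force: [0.8, 0.1, -6.3]
gripper_width: 33.3
```

```bash
python3 -c "
from h import *
plan((496.5,-295.5,150),31.6)"
```

```text
pos [ 499.3 -299.1  213.1] F [ 0.8  0.1 -6.3] M [-0.01 -0.05 -0.06] w 33.3 q6 -2.33
turn [0.11 0.16 0.04] shift after [ 0.45 -0.05  6.31] shift now [ 0.47 -0.06  6.31]
```

Call:
servo_tool([
  [0,0.45,-0.05,0,0.1,0.16,0],
  [0,0,0,2.5,0,0,0],
  [0,0,0,2.5,0,0,0],
  [0,0,0,1.5,0,0,0],
  [0,0,0,1,0,0,0],
  [0,0,0,0,0,0,0],
  [0,0,0,0,0,0,0],
])

```text
clock: 10.1
position: [497.2, -296.8, 137.5]
ee_rot: [0.488, 0.873, -0.0, -0.0]
contact_force: [0.1, -0.6, -6.4]
gripper_width: 33.2
```

```bash
python3 - <<'E'
from h import *
plan((496.5,-295.5,120),31.6)
d=snap('top');s=snap('side')
for n,D in(('t',d),('s',s)): cv2.imwrite(f'pics/raw4{n}.png',D['image'][:,:,::-1])
a=cv2.resize(d['image'][175:265,335:425],None,fx=4.4,fy=4.4,interpolation=2)
b=cv2.resize(s['image'][250:350,260:360+0],None,fx=3.96,fy=3.96,interpolation=2)
cv2.imwrite('pics/c4.png',np.hstack([a,b])[:,:,::-1])
E
```

```text
pos [ 497.2 -296.8  137.5] F [ 0.1 -0.6 -6.4] M [ 0.   -0.04 -0.02] w 33.2 q6 -2.33
turn [-0.04 -0.02 -0.05] shift after [0.15 0.01 1.75] shift now [0.15 0.01 1.75]
```

View pics/c4.png

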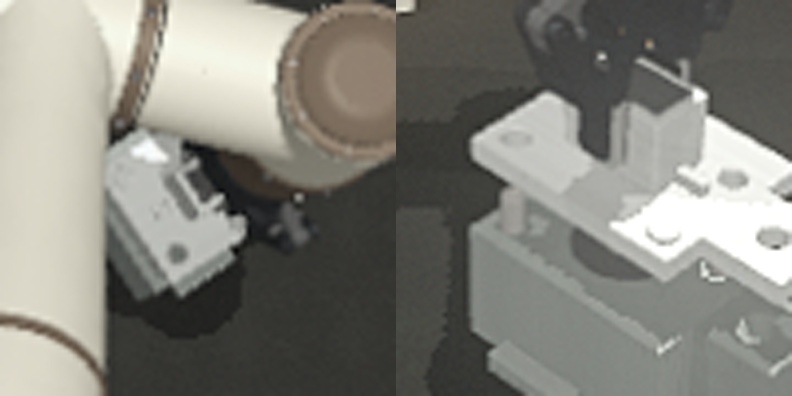

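```bash
python3 - <<'E'
from h import *
d=snap('top');s=snap('side')
def fit(M,W):
    M=np.array(M,float);W=np.array(W)[:,:2];m,w=M.mean(0),W.mean(0)
    z=((W-w)@[1,1j]*((M-m)@[1,1j]).conj()).sum();a=np.angle(z);r=np.array([[np.cos(a),-np.sin(a)],[np.sin(a),np.cos(a)]])
    print('origin',(w-r@m).round(1),'yaw',np.degrees(a).round(2),'resid',(W-w-(M-m)@r.T).round(1).tolist())
g=cv2.cvtColor(s['image'],7)
cs=[blob(g,u,5)  for u in((290.2,284.5),(344.7,294.3),(355.05,309.5))]
for c in cs:print(c)
for z in(120,118,116):fit([(-46,-30),(44,18),(82,0)],[onz(s,c[0],z) for c in cs])
c=blob(cv2.cvtColor(d['image'],7),(374.8,232.3),5);print('top a',c,onz(d,c[0],119).round(1))
yaw=np.radians(-58.4);r=np.array([[np.cos(yaw),-np.sin(yaw)],[np.sin(yaw),np.cos(yaw)]])
print('a from tool',r@[-46,-30]+[497.2,-296.8])
# dowel tips of body, side image before: tip blob highlights
import glob
s0=cv2.imread('pics/side0.png',0);t0=cv2.imread('pics/top0.png',0)
for p in((-46,-30,90),(44,18,90),(82,0,66),(0,0,66)):
    w=np.r_[r@p[:2]+[496.5,-295.5],p[2]];print(p,'side',proj(s,w).round(1),'top',proj(d,w).round(1))
for y,x in((206,387),(234,372)):print(t0[y-5:y+6,x-5:x+6])
E
```

```text
(array([289.61683647, 284.62308966]), np.float64(30.671875))
(array([344.65370594, 294.74133269]), np.float64(32.359375))
(array([354.69758858, 309.63735236]), np.float64(39.6875))
origin [ 496.6 -298.5] yaw -58.34 resid [[-0.1, -0.1], [0.4, 0.3], [-0.3, -0.2]]
origin [ 497.4 -296.2] yaw -58.34 resid [[-0.3, 0.0], [0.5, 0.3], [-0.2, -0.3]]
origin [ 498.2 -293.9] yaw -58.34 resid [[-0.5, 0.2], [0.6, 0.3], [-0.1, -0.5]]
top a (array([374.94052655, 232.16926193]), np.float64(17.359375)) [ 448.1 -272.3  119. ]
a from tool [ 447.5448403  -273.34013821]
(-46, -30, 90) side [289.2 296.3] top [372.9 233.6]
(44, 18, 90) side [342.9 306.7] top [388.  204.5]
(82, 0, 66) side [352.  331.5] top [399.4 204. ]
(0, 0, 66) side [317.9 310.1] top [378.  218.2]
[[190 191 191 190 191 194 194 112  96 143 165]
 [190 190 190 191 184 192 181 177 164 187 184]
 [190 190 191 184 164 185 174 185 189 183 182]
 [190 190 193 150 155 189 202 180 192 187 181]
 [189 191 184  90 157 195 207 182 191 189 183]
 [189 192 170  76 124 160 168 184 191 189 186]
 [189 192 183  95  87 113 166 191 190 190 190]
 [190 190 192 163 160 164 192 189 190 190 190]
 [191 190 191 192 192 192 191 190 190 190 190]
 [185 193 193 191 191 191 191 190 190 190 189]
 [151 174 195 191 191 190 191 191 192 190 189]]
[[189 190 189 189 189 187 188 187 187 187 187]
 [188 189 189 188 188 187 188 188 186 186 186]
 [188 188 189 189 188 187 188 187 186 185 186]
 [190 190 190 182 167 174 174 184 186 186 186]
 [191 191 182 141 156 192 192 177 186 188 187]
 [192 191 166  98 159 205 201 174 185 188 188]
 [183 191 145  85 129 177 193 161 184 190 190]
 [177 193 180 129 105 121 182 181 188 191 172]
 [144 186 194 180 175 174 187 191 192 174 136]
 [ 92 148 187 192 192 192 193 175 151 131 171]
 [ 72  90 165 191 195 198 166 137 120 169 187]]
```

Call:
servo_tool([
  [0,0.15,0,1.0,0,0,0],
  [0,0,0,0.7,0,0,0],
  [0,0,0,0.4,0,0,0],
  [0,0,0,0.2,0,0,0],
  [0,0,0,0,0,0,0],
])

```text
clock: 10.8
position: [495.5, -295.4, 113.5]
ee_rot: [0.488, 0.873, -0.0, -0.001]
contact_force: [-0.6, -0.8, -5.9]
gripper_width: 33.5
```

```bash
python3 -c "
from h import *
plan((496.5,-295.5,95.5),31.6)"
```

```text
pos [ 495.5 -295.4  113.5] F [-0.6 -0.8 -5.9] M [-0.21 -0.1  -0.  ] w 33.5 q6 -2.33
turn [-0.09 -0.1  -0.08] shift after [-0.06  0.08  1.8 ] shift now [-0.06  0.08  1.8 ]
```

Call:
servo_tool([
  [0,0,0.05,0.4,0,0,0],
  [0,0,0,0.4,0,0,0],
  [0,0,0,0.3,0,0,0],
  [0,0,0,0,0,0,0],
])

```text
clock: 11.2
position: [496.1, -295.2, 102.6]
ee_rot: [0.488, 0.873, -0.0, -0.001]
contact_force: [1.3, -1.2, -7.3]
gripper_width: 33.0
```

Call:
servo_tool([
  [0,0,0,0.3,0,0,0],
  [0,0,0,0.3,0,0,0],
  [0,0,0,0,0,0,0],
])

```text
clock: 11.5
position: [496.1, -295.2, 96.7]
ee_rot: [0.488, 0.873, -0.0, -0.001]
contact_force: [0.7, -2.1, -8.0]
gripper_width: 33.3
```

Forces are still low, so it's sliding over the dowels. I'll press gently to the seat.

Call:
servo_tool([
  [0,0,0,0.15,0,0,0],
  [0,0,0,0.15,0,0,0],
  [0,0,0,0,0,0,0],
  [0,0,0,0,0,0,0],
])

```text
clock: 11.9
position: [496.1, -295.2, 95.4]
ee_rot: [0.488, 0.873, -0.0, -0.0]
contact_force: [-2.8, 1.4, 6.0]
gripper_width: 33.5
```

Call:
servo_tool([
  [1,0,0,0,0,0,0],
  [1,0,0,0,0,0,0],
  [1,0,0,0,0,0,0],
  [1,0,0,0,0,0,0],
  [1,0,0,0,0,0,0],
  [1,0,0,-1,0,0,0],
  [1,0,0,-3,0,0,0],
  [1,0,0,-4,0,0,0],
  [1,0,0,-4,0,0,0],
  [1,0,0,0,0,0,0],
])

```text
clock: 12.9
position: [499.4, -296.7, 221.6]
ee_rot: [0.488, 0.873, 0.0, 0.006]
contact_force: [1.1, -0.1, 0.2]
gripper_width: 85.1
```

```bash
python3 - <<'E'
from h import *
s=snap('side');d=snap('top');t0=cv2.imread('pics/top0.png',0)
plan((604,1,230),-35)
b=cv2.resize(s['image'][260:380,260:380],None,fx=3.96,fy=3.96,interpolation=2)
a=cv2.resize(s['image'][190:270,295:355],None,fx=5,fy=5,interpolation=2)
a=cv2.copyMakeBorder(a,0,b.shape[0]-a.shape[0],0,0,0)
cv2.imwrite('pics/c5.png',np.hstack([b,a])[:,:,::-1])
# bolts from the clean first pictures (arm away), hex-head bright blobs
T=[(248+u/4.95-.42,158+(v-327)/4.95-.42) for u,v in((90,410),(164,452),(239,508))]
S=[(296+(u-327)/4.95-.42,190+(v-327)/4.95-.42) for u,v in((516,391),(484,403),(446,500))]
s0=cv2.imread('pics/side0.png',0)
for t,q,z in zip(T,S,(94,116,94)):
    tc,ta=blob(t0,t,3);sc,sa=blob(s0,q,3)
    print('hand',tri(ray(d,t),ray(s,q)).round(1),onz(d,t,z).round(1),onz(s,q,z).round(1))
    print('blob',tc,ta,sc,sa,onz(d,tc,z).round(1),onz(s,sc,z).round(1))
E
```

```text
pos [ 496.5 -295.2  215.8] F [-0.3 -0.1 -0.7] M [0.05 0.04 0.04] w 85.2 q6 -2.34
turn [ 1.00e-01 -1.00e-02  6.65e+01] shift after [30.43 -8.18 -1.42] shift now [19.63 24.64 -1.4 ]
hand [636.1  46.8  91.9] [635.7  46.7  94. ] [634.7  43.1  94. ]
blob [265.75354698 174.42060314] 16.765625 [333.8560629  202.26572433] 23.6875 [635.4  46.7  94. ] [635.3  44.2  94. ]
hand [604.3   2.2 113.7] [603.5   2.3 116. ] [603.5  -1.6 116. ]
blob [281.08950292 182.78966241] 19.59375 [327.14318205 204.83451124] 13.609375 [603.6   1.2 116. ] [603.2  -1.1 116. ]
hand [572.9 -43.2  91.6] [572.2 -43.1  94. ] [572.1 -46.9  94. ]
blob [295.92427237 193.94241843] 19.421875 [319.4346639  224.34194467] 19.421875 [572.8 -43.3  94. ] [571.9 -46.   94. ]
```

View pics/c5.png

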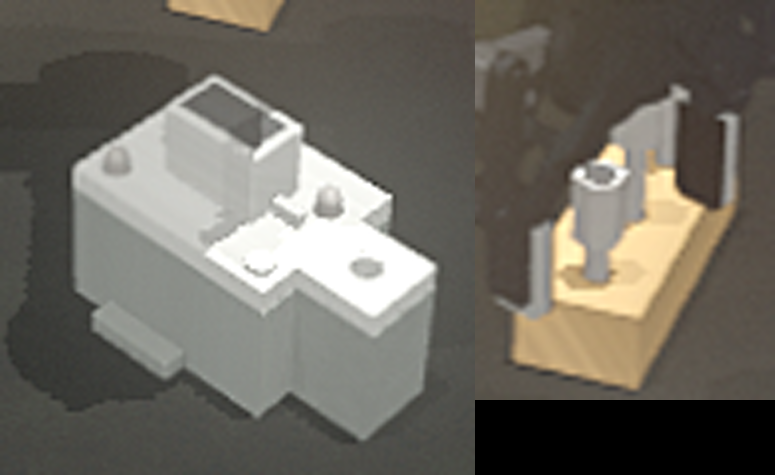

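The cover sits flush with both dowels through it. The long bolt is at about (603.5, 0.5). Before choosing the jaw direction I need to know how the hex head is turned.

```bash
python3 - <<'E'
from h import *
s0=cv2.imread('pics/side0.png');t0=cv2.imread('pics/top0.png')
s1=s0[194:242,308:344];t1=t0[172:196,270:292]
b=cv2.resize(s1,None,fx=12,fy=12,interpolation=2);a=cv2.resize(t1,None,fx=14,fy=14,interpolation=2)
b=cv2.convertScaleAbs(b,alpha=1.3,beta=-20)
a=cv2.copyMakeBorder(a,0,b.shape[0]-a.shape[0],0,0,0);cv2.imwrite('pics/c6.png',np.hstack([b,a]))
g=cv2.cvtColor(s0,6)
for r in (211,213,215,217,219):print('mid',r,g[r,318:336])
for r in (230,232,234,236):print('front',r,g[r,311:328])
E
```

```text
mid 211 [ 65  66  64  60 101 130 126 125 124 127 126 127 126 123 123 124 125 125]
mid 213 [ 66  68  62  56  99 130 125 123 126 126 126 127 126 121 121 126 127 127]
mid 215 [ 65  65  62  66 107 129 125 124 127 128 126 126 127 124 123 125 126 126]
mid 217 [ 64  64  59  61 103 127 126 125 127 127 128 127 128 123 120 125 117 157]
mid 219 [ 65  56  54 150 199 184 142 120 125 128 127 127 121 115 121 124 117 138]
front 230 [ 64  62  66 101 122 119 124 127 130 130 129 129 123 116 121 125 122]
front 232 [ 56  87 171 183 115 117 124 128 128 129 128 128 120 115 121 128 123]
front 234 [119 194 211 169 112 117 123 128 129 128 129 127 121 114 122 133 130]
front 236 [203 211 193 145 111 117 124 128 129 129 131 127 115 138 185 201 198]
```

View pics/c6.png

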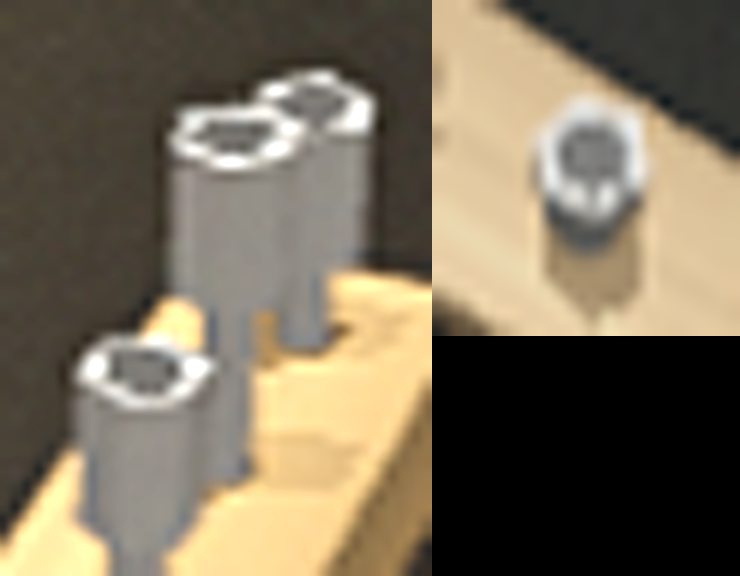

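The head's points face ±x, so its flats face ±y and ±30°. I'll grip along 150°, which is nearly across the rack and stays well clear of the short bolts.

Call:
servo_tool([
  [1,2.45,3.08,0,0,0,0],
  [1,2.45,3.08,0,0,0,0],
  [1,2.45,3.08,0,0,0,0],
  [1,2.45,3.08,0,0,0,0],
  [1,2.45,3.08,0,0,0,0],
  [1,2.45,3.08,0,0,0,0],
  [1,2.45,3.08,0,0,0,0],
  [1,2.45,3.08,0,0,0,0],
])

```text
clock: 13.8
position: [603.2, 2.2, 212.5]
ee_rot: [0.489, 0.873, -0.001, -0.002]
contact_force: [0.9, 0.0, 0.1]
gripper_width: 85.1
```

Call:
servo_tool([
  [1,0,0,0,0,0,-8.45],
  [1,0,0,0,0,0,-8.45],
  [1,0,0,0,0,0,-8.45],
  [1,0,0,0,0,0,-8.45],
  [1,0,0,0,0,0,-8.45],
  [1,0,0,0,0,0,-8.45],
  [1,0,0,0,0,0,-8.45],
  [1,0,0,0,0,0,-8.45],
  [1,0,0,0,0,0,-8.45],
  [1,0,0,0,0,0,-8.45],
  [1,0,0,0,0,0,-8.45],
  [1,0,0,0,0,0,-8.45],
])

```text
clock: 15.0
position: [602.8, 0.6, 212.4]
ee_rot: [-0.369, 0.93, 0.001, -0.002]
contact_force: [0.8, -0.7, -0.3]
gripper_width: 85.5
```

Call:
servo_tool([
  [1,0,0,0,0,0,-8.45],
  [1,0,0,0,0,0,-8.45],
  [1,0,0,0,0,0,0],
  [1,0,0,0,0,0,0],
])

```text
clock: 15.4
position: [603.2, 0.7, 213.0]
ee_rot: [-0.497, 0.868, 0.001, -0.002]
contact_force: [-0.0, -0.7, 0.4]
gripper_width: 85.5
```

```bash
python3 -c "
from h import *
plan((603.5,0.5,99),150)"
```

```text
pos [603.2   0.7 213. ] F [-0.  -0.7  0.4] M [-0.   -0.03 -0.01] w 85.5 q6 -0.8
turn [ 0.21 -0.09 -0.37] shift after [-0.   -0.04 11.4 ] shift now [-0.02 -0.08 11.4 ]
```

Call:
servo_tool([
  [1,0,0,3,0.2,-0.1,-0.3],
  [1,0,0,3,0,0,0],
  [1,0,0,2.5,0,0,0],
  [1,0,0,1.9,0,0,0],
  [1,0,0,1,0,0,0],
  [1,0,0,0,0,0,0],
  [1,0,0,0,0,0,0],
])

```text
clock: 16.1
position: [604.4, 0.9, 100.6]
ee_rot: [-0.501, 0.866, -0.001, 0.001]
contact_force: [0.8, 0.5, 0.8]
gripper_width: 85.3
```

Call:
servo_tool([
  [0,0,0,0,0,0,0],
  [0,0,0,0,0,0,0],
  [0,0,0,0,0,0,0],
  [0,0,0,0,0,0,0],
  [0,0,0,0,0,0,0],
  [0,0,0,0,0,0,0],
  [0,0,0,0,0,0,0],
  [0,0,0,0,0,0,0],
  [0,0,0,0,0,0,0],
  [0,0,0,0,0,0,0],
])

```text
clock: 17.1
position: [604.2, 0.9, 100.5]
ee_rot: [-0.501, 0.865, -0.001, 0.001]
contact_force: [-0.0, -0.5, 4.7]
gripper_width: 21.2
```

Call:
servo_tool([
  [0,0,0,-1,0,0,0],
  [0,0,0,-2,0,0,0],
  [0,0,0,-3,0,0,0],
  [0,0,0,-3,0,0,0],
  [0,0,0,-3,0,0,0],
  [0,0,0,-1,0,0,0],
  [0,0,0,0,0,0,0],
])

```text
clock: 17.8
position: [603.7, 1.0, 230.8]
ee_rot: [-0.501, 0.866, -0.0, 0.002]
contact_force: [0.4, 0.5, -1.4]
gripper_width: 21.2
```

Call:
servo_tool([
  [0,2,-0.72,0,0,0,0],
  [0,3.7,-1.33,0,0,0,0],
  [0,3.7,-1.33,0,0,0,0],
  [0,3.7,-1.33,0,0,0,0],
  [0,3.7,-1.33,0,0,0,0],
  [0,3.7,-1.33,0,0,0,0],
  [0,3.7,-1.33,0,0,0,0],
  [0,3.7,-1.33,0,0,0,0],
  [0,3.7,-1.33,0,0,0,0],
  [0,3.05,-1.2,0,0,0,0],
  [0,0,0,0,0,0,0],
  [0,0,0,0,0,0,0],
])

```text
clock: 19.0
position: [538.4, -362.3, 226.5]
ee_rot: [-0.5, 0.866, 0.002, -0.0]
contact_force: [0.7, 1.3, -2.1]
gripper_width: 21.0
```

```bash
python3 -c "
from h import *
plan((539.1,-365.1,190),150)"
```

```text
pos [ 538.4 -362.3  226.5] F [ 0.7  1.3 -2.1] M [ 0.04 -0.02  0.03] w 21.0 q6 -0.18
turn [ 0.22  0.1  -0.01] shift after [ 0.21 -0.2   3.65] shift now [ 0.21 -0.21  3.65]
```

Call:
servo_tool([
  [0,0.2,-0.2,1,0.2,0.1,0],
  [0,0,0,1.7,0,0,0],
  [0,0,0,1,0,0,0],
  [0,0,0,0,0,0,0],
  [0,0,0,0,0,0,0],
])

```text
clock: 19.5
position: [540.9, -364.6, 192.5]
ee_rot: [-0.501, 0.865, -0.002, 0.001]
contact_force: [-0.1, 0.2, -0.2]
gripper_width: 21.9
```

```bash
python3 - <<'E'
from h import *
plan((539.1,-365.1,170),150)
s=snap('side');d=snap('top')
b=cv2.resize(s['image'][255:365,300:390],None,fx=5.4,fy=5.4,interpolation=2)
cv2.imwrite('pics/c7.png',b[:,:,::-1]); cv2.imwrite('pics/raw7t.png',d['image'][:,:,::-1])
st=read_state();p=st['position']
print('hole z78 predicted',proj(s,(539.1,-365.1,78)),'foot predicted',proj(s,(p[0],p[1],p[2]-90.5)),'shank top',proj(s,(p[0],p[1],p[2]-22)))
g=cv2.cvtColor(s['image'],7)
for r in range(303,327,2):print(r,g[r,338:366])
E
```

```text
pos [ 540.9 -364.6  192.5] F [-0.1  0.2 -0.2] M [-0.02 -0.04  0.  ] w 21.9 q6 -0.18
turn [-0.27 -0.04  0.18] shift after [0.14 0.13 2.25] shift now [0.14 0.14 2.25]
hole z78 predicted [352.25520643 326.47995015] foot predicted [354.40066777 315.59406633] shank top [357.28052397 284.63334798]
303 [201 200 198 199 201 201 200 204 202 198 172 103  66  66 116 148 150 157
 157 158 154  82  72  76  77  76  77  77]
305 [205 203 203 200 201 201 200 200 201 200 200 200 255 245 127 146 149 159
 155 157 152  76  75  75  77  77  77  77]
307 [175 199 191 180 170 168 174 180 199 199 198 192 255 255 121 149 151 157
 155 156 151  73  81  82  83  81  81  83]
309 [196 193 163 153 162 166 162 159 188 203 197 191 255 253 128 147 154 159
 156 156 186  73  81  83  81  82  83  81]
311 [201 179 147 150 158 164 164 155 156 204 201 201 197 241 131 148 155 158
 156 153 122  74  81  82  83  83  81  81]
313 [187 154 143 147 153 157 158 148 138 205 196 194 255 209 136 150 156 157
 156 153 135  76  82  81  81  85  83  81]
315 [205 204 184 167 168 165 169 173 171 169 167 163 255 170 136 149 158 157
 155 150 121  77  80  83  83  81  83  81]
317 [203 204 169 168 171 172 171 171 171 172 168 161 165 255 219 127 142 145
 135 138 105  80  81  83  82  80  81  82]
319 [202 171 169 171 171 171 168 168 172 172 172 163 166 255 250 249 252 252
 227 181 114  75  72  80  81  84  84  80]
321 [184 167 169 170 171 170 172 172 170 170 170 171 166 158 170 246 241 248
 247 247 253 252 195 121  77  70  75  81]
323 [198 200 203 169 172 172 166 169 169 169 168 167 165 158 170 165 184 247
 241 248 245 245 247 255 250 206 162  75]
325 [199 201 201 199 198 200 202 202 172 201 169 180 183 186 188 185 183 174
 188 244 248 246 246 245 243 244 248 248]
```

View pics/c7.png

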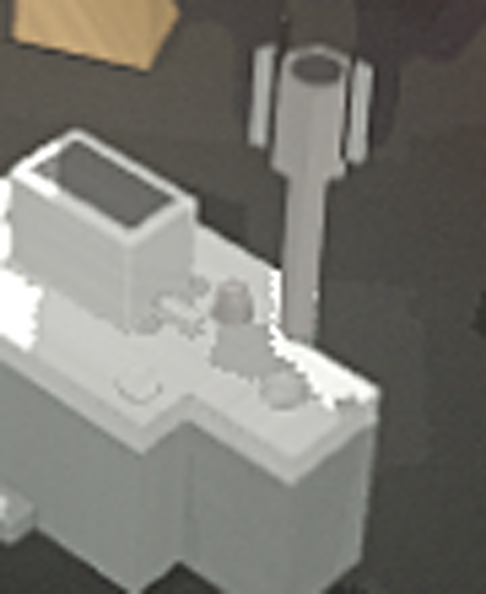

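```bash
python3 - <<'E'
from h import *
s=snap('side');p=read_state()['position'];g=cv2.cvtColor(s['image'],7);print(p)
h,a=blob(g,(352.5,326.5),5);print('hole blob',h,a,onz(s,h,78).round(1),onz(s,h,76).round(1))
for r in(296,300,305,310,313):
    w=g[r,340:370].astype(int); 
    for z in(1,):
        pz=[zz for zz in np.arange(p[2]-90,p[2]-20,.5)]
        k=min(pz,key=lambda zz:abs(proj(s,(p[0],p[1],zz))[1]-r)); print(r,w[8:26],'axis col pred',proj(s,(p[0],p[1],k))[0].round(2))
print('foot (row 316.5)',onz(s,(355.1,316),p[2]-90.5).round(1))
E
```

```text
[ 541.18418594 -365.07452389  193.60206374]
hole blob [352.07320014 326.73871857] 90.71875 [ 538.6 -365.7   78. ] [ 539.4 -363.6   76. ]
296 [ 82  82  80  80  72 132 148 149 153 156 157 156  80  69  73  76  74  77] axis col pred 356.21
300 [ 81  83  84  79  78 145 149 151 157 156 157 155  64  74  77  75  79  73] axis col pred 355.83
305 [200 200 255 244 153 140 147 155 156 157 156 105  69  75  79  76  78  77] axis col pred 355.37
310 [200 192 201 255 120 145 153 158 157 155 151  81  81  83  82  80  84  82] axis col pred 354.92
313 [195 191 255 252 124 147 153 156 158 155 150  73  83  83  81  85  79  80] axis col pred 354.63
foot (row 316.5) [ 542.  -366.4  103.1]
```

Call:
servo_tool([
  [0,0.13,0.16,0,-0.2,0,0],
  [0,0,0,1,0,0,0],
  [0,0,0,0.5,0,0,0],
  [0,0,0,0,0,0,0],
  [0,0,0,0,0,0,0],
])

```text
clock: 20.15
position: [538.5, -365.5, 177.2]
ee_rot: [-0.501, 0.866, -0.0, -0.0]
contact_force: [-1.0, 0.8, -0.9]
gripper_width: 21.1
```

```bash
python3 - <<'E'
from h import *
plan((538.9,-365.2,168),150)
s=snap('side');g=cv2.cvtColor(s['image'],7);p=read_state()['position']
print(proj(s,(538.9,-365.2,78)),proj(s,(p[0],p[1],p[2]-90.5)))
for r in range(308,332,3):print(r,g[r,344:366])
E
```

```text
pos [ 538.5 -365.5  177.2] F [-1.   0.8 -0.9] M [ 0.02 -0.06  0.03] w 21.1 q6 -0.17
turn [-0.04 -0.03  0.11] shift after [-0.04 -0.02  0.92] shift now [-0.04 -0.02  0.92]
[352.16684368 326.53634034] [352.47906617 322.85420798]
308 [169 155 200 197 197 202 165 134 143 152 155 155 148 114  63  72  81  81
  81  80  79  80]
311 [171 152 153 202 202 209 140 139 148 154 154 152 144 157 156  67  76  80
  83  80  79  79]
314 [154 135 194 204 199 203 121 146 148 154 154 150 145 167 133  70  79  81
  80  81  80  81]
317 [169 169 168 169 169 152 137 150 153 156 153 150 143 138 101  77  78  78
  81  79  81  80]
320 [168 170 171 170 171 156 141 151 153 156 152 145 197 255 225 159  91  65
  73  78  80  80]
323 [168 169 169 169 170 169 150 146 154 155 144 164 235 247 244 243 247 253
 249 202 161  74]
326 [202 169 169 170 165 171 179 182 184 185 178 170 159 193 253 246 243 242
 241 240 242 244]
329 [196 198 198 196 189 187 175 173 168 164 165 171 165 176 168 184 239 232
 148 152 154 151]
```

Call:
servo_tool([
  [0,0,0,0.5,0,0,0],
  [0,0,0,0.5,0,0,0],
  [0,0,0,0.4,0,0,0],
  [0,0,0,0.4,0,0,0],
  [0,0,0,0,0,0,0],
])

```text
clock: 20.7
position: [538.2, -365.2, 158.6]
ee_rot: [-0.501, 0.866, 0.0, -0.0]
contact_force: [0.1, -0.7, -2.1]
gripper_width: 21.1
```

Call:
servo_tool([
  [0,0,0,0.7,0,0,0],
  [0,0,0,0.7,0,0,0],
  [0,0,0,0.7,0,0,0],
  [0,0,0,0.7,0,0,0],
  [0,0,0,0,0,0,0],
])

```text
clock: 21.2
position: [537.9, -365.0, 129.9]
ee_rot: [-0.501, 0.866, 0.001, -0.001]
contact_force: [0.1, -0.3, -1.3]
gripper_width: 20.9
```

Call:
servo_tool([
  [0,0,0,0.7,0,0,0],
  [0,0,0,0.7,0,0,0],
  [0,0,0,0.7,0,0,0],
  [0,0,0,0.5,0,0,0],
  [0,0,0,0,0,0,0],
])

```text
clock: 21.7
position: [538.1, -365.2, 104.4]
ee_rot: [-0.501, 0.866, 0.0, -0.0]
contact_force: [1.3, 0.4, -1.9]
gripper_width: 20.9
```

Call:
servo_tool([
  [0,0,0,0.3,0,0,0],
  [0,0,0,0.3,0,0,0],
  [0,0,0,0.1,0,0,0],
  [0,0,0,0,0,0,0],
])

```text
clock: 22.1
position: [538.6, -365.4, 98.5]
ee_rot: [-0.501, 0.866, -0.001, 0.0]
contact_force: [-0.1, 0.1, -1.8]
gripper_width: 21.4
```

Call:
servo_tool([
  [0,0,0,0.15,0,0,0],
  [0,0,0,0.15,0,0,0],
  [0,0,0,0,0,0,0],
])

```text
clock: 22.4
position: [539.0, -365.6, 96.7]
ee_rot: [-0.501, 0.865, -0.001, 0.0]
contact_force: [-0.6, 1.5, 3.8]
gripper_width: 21.2
```

Call:
servo_tool([
  [0.42,0,0,0,0,0,0],
  [0.42,0,0,0,0,0,0],
  [0.42,0,0,0,0,0,0],
  [0.42,0,0,0,0,0,0],
  [0.42,0,0,-0.5,0,0,0],
  [0.42,0,0,-2,0,0,0],
  [0.42,0,0,-3,0,0,0],
  [0.42,0,0,-4,0,0,0],
  [0.42,0,0,-4,0,0,0],
  [0.42,0,0,-2,0,0,0],
  [0.42,0,0,0,0,0,0],
  [0.42,0,0,0,0,0,0],
])

```text
clock: 23.6
position: [538.4, -365.1, 250.8]
ee_rot: [-0.501, 0.866, -0.001, 0.001]
contact_force: [-0.2, -0.3, -0.7]
gripper_width: 35.8
```

```bash
python3 - <<'E'
from h import *
plan((539,-365,250),150)
s=snap('side')
a=cv2.resize(s['image'][180:390,240:460],None,fx=2.8,fy=2.8,interpolation=2)
cv2.imwrite('pics/c8.png',a[:,:,::-1])
print('head top centre expected',proj(s,(539,-365.2,112)))
E
```

```text
pos [ 538.4 -365.1  250.8] F [-0.2 -0.3 -0.7] M [-0.    0.02 -0.04] w 35.8 q6 -0.17
turn [-0.11  0.02  0.1 ] shift after [-0.04 -0.05  0.08] shift now [-0.04 -0.05  0.08]
head top centre expected [353.5785001 311.9646995]
```

View pics/c8.png

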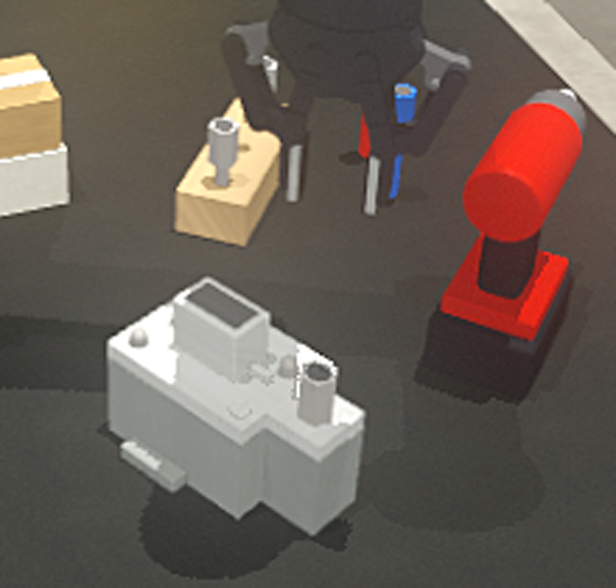

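The head top is at about (353.2, 312.5) in the side view, where (353.6, 312.0) was expected for a fully seated bolt. The cover is flush, and the driver and cartons look undisturbed.

```bash
python3 -c "
from bench import *
print(job_done())"
```

```text
the job is handed in; nothing more can be done
None
```

I fitted the aluminium cover over both dowels, with its ear over the body's ear. I then moved the long bolt (the middle one in the rack) head up into the ear hole until its head sat on the cover. The job was handed in at about 24 s on the robot's clock; the system gave no verdict.

**Checks that passed:**
- **Cover:** contact came with the tool at 95.4 mm, 66 mm above the height at which it gripped the cover on the bench, so it is fully home. The picture showed it flush with both dowels through it.
- **Bolt:** contact came at 96.7 mm, against 96.5 mm expected for full depth. In the last picture the centre of its head was within about 0.7 px of where a seated bolt should appear.
- **Surroundings:** the driver and cartons looked undisturbed in the last side view. One short bolt was clearly standing in the rack; the other was mostly hidden behind the gripper. The gripper finished about 140 mm above the bolt, touching nothing.

**What went wrong on the way:** while I was turning the cover, joint 6 reached its limit. The tool tilted about 6° and drifted roughly 100 mm off course. I raised it, levelled it and carried on; nothing was touched.

**Small disagreements:** the two cameras differed by 1–4 mm on some points, which is slightly more than the stated calibration in places. It did not affect the fits.

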